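Set the examination turntable to its marked angle

ROBOT

A 6-joint arm with a two-finger parallel gripper is mounted at the origin on the work surface. World frame = base frame: x ahead of the robot, y to its left, z up, the work surface at z = 0. Lengths are in m, angles in degrees, forces in N, time in s.
With the tool pointing down it reaches from about 0.35 to 0.975 m from the base axis. Payload 17.4 kg.
Tool frame: the origin (TCP) lies at the very end of the fingers, on their centre line; the grasp point (between the pads) lies 19 mm behind it; x points along the fingers, y is the direction in which the jaws open and shut, and the axes are right-handed (so a half turn about x gives the same grasp; the last joint's range is limited). The gripper opens to 85 mm and grips with 20 to 120 N. Pads are 22 mm wide; open, the fingers measure 114 mm over their backs; the gripper's body (76 mm by 85 mm) begins 54 mm behind the grasp point. The pads swing forward as they close: fully open they stand 13 mm farther back than shut.
Start: joints at [62.063, 6.646, 82.598, -0, 90.757, -2.166], TCP at [0.293, 0.608, 0.231] pointing down, gripper open.
Joint ranges: [-162.19, 162.19], [-47.58, 125.68], [4.15, 143.07], [-65.23, 245.23], [0.69, 171.88], [-170.13, 170.13]. Speed limits (degrees/s): [108.29, 108.29, 127.2, 180, 180, 180].

INTERFACE

Orientations are given as [roll, pitch, yaw] about the fixed x, y, z axes, in that order (R = Rz(yaw) Ry(pitch) Rx(roll)).
In Python, from bench import bot gives the robot as it stands.
- The arm moves only by the tool servo_tool, never from a script. Its argument "moves" is a list that holds one entry, the list of rows, each a list of 6 numbers: the shift along the tool's x, y, z in mm, then the turn, a rotation vector about the tool's x, y, z in degrees. A call has exactly 10 rows; each row is the pose to reach, as a shift and turn from the pose commanded when the call began, along the tool's axes at that moment; what a row does not reach only later rows make up. A row lasts 1/12 s, in which the tool goes at most 41.7 mm and 7.16 degrees, less where a joint would pass 70% of its speed; a pose out of reach is approached as far as the arm can. A call with a gripper value outside its range is refused whole. "jaw" is the finger opening in mm, from 0 to 85.4, set as the call begins (left out, the last holds). The fingers move at their own pace and stop on an object; "force" is the grip in N (left out, the last holds). Time passes only in rows, so rows that repeat a pose let the fingers close, or fill a call up. It gives the time, the measured TCP pose, the force and the opening at its end, in the units of the state.
- bot.read_state(): the state, without advancing time (a new reading comes with each control period).
- bot.read_camera(name): name is "scene" or "top" or "wrist"; returns a dict with "color" (420x560x3 uint8, blue, green, red), "z_map" (420x560 float32, m along the optical axis (not along the pixel's ray), 0 where there is no reading), "K" (3x3 intrinsics, pixels), "dist" ([k1, k2, p1, p2, k3] as OpenCV has them; the pictures are not rectified), "extrinsics" (4x4, takes a point from camera to world coordinates). Camera axes: x right, y down, z forward; pixel columns grow to the right and rows downward; lengths in m; the calibration is good to about 2 mm. A picture is of the moment at which its call begins.
- bot.finish_job(): hands the job in, once; it reports no verdict.
The state is a dict: "t": time; "joints": joint angles; "qvel": joint speeds; "tau": joint torques, N m; "position": TCP position; "ee_rot": TCP orientation; "wrist_force": force on the tool from outside, world axes, zero at the start; "wrist_torque": the same for the moment, N m; "opening": finger opening in m.
Only numpy, scipy, OpenCV 4.12 (cv2) and the standard library are available. Lean on these libraries where they do the work, as an engineer would, in place of code of your own. Each camera call takes 0.05 s, during which the arm holds its last target. There are 200 camera calls.

TASK

Turn the black disc of the examination turntable, gently and either way round, by pushing its finger studs with your fingertips until the white index line on the disc lines up with the red target line on the scale ring around it, then take your hand clear. The glazed fragment rides along on the cork pad at the centre: do not touch or lift it, and leave the mug, glove box, jar and brush where they are.

Things in the scene. Friction and masses are not known exactly. Their poses are not given: they have to be found in the camera images.
- disc_centre (a point): point on the turntable's vertical turning axis at the top face of its black disc, 30 mm above the table; x axis along the index line. The disc is 200 mm across, with a cork pad 90 mm across, 4 mm thick, in the middle. Six upright aluminium finger studs, 16 mm thick, stand 85 mm from the axis and 28 mm high on the disc (tops 58 mm above the table), 60 degrees apart
- index_mark (a point): outer end of the white radial index line (6 mm wide) on the black disc, 101.5 mm from the axis, level with the disc's top; goes round with the disc. Seen from above the studs stand 30, 90, 150, 210, 270 and 330 degrees round from it
- target_line (a point): inner end of the red radial target line (6 mm wide) on the fixed white scale ring around the disc, 101.5 mm from the axis; index_mark falls on this point when the lines are in line. The ring is 256 mm across, 26 mm wide, its top level with the disc's, with black graduations every 10 degrees from the red line. It does not turn
- disc (a joint): angle of the black disc in rad, growing counter-clockwise seen from above; its zero has no meaning for the job. It turns without stops either way, takes about 2 N at a stud to turn, and stays where it is left
- fragment: loose terracotta fragment with a blue glazed top, about 62 x 45 mm and 25 mm high (top about 59 mm above the table), lying on the cork pad within 6 mm of the axis; origin at the centre of its underside. Not to be touched
- mug: blue mug 80 mm across, 92 mm high, handle on its +y side, with brushes and sticks in it up to 200 mm high; origin at the centre of its underside; leave alone
- glovebox: red glove box 230 (its x) x 120 x 70 mm with blue gloves showing on top, up to 85 mm high; origin at the centre of its underside; leave alone
- jar: small amber jar with a white cap, 52 mm across, 75 mm high; origin at the centre of its underside; leave alone
- brush: flat brush 170 mm long, lying along its x axis beyond the turntable, lower than 30 mm; leave alone
Not all that is in view belongs to the job. What is shaped like the part that bears disc_centre but orange or yellow is not meant.

How it is judged (in metres and radians):
At the end, for the whole second after the job is handed in: the outer end of the white index line is within 5 mm (about 2.8 degrees) of the red target line, the disc is at rest, and the fragment still lies flat on the pad within 20 mm of the axis (horizontal distance between index_mark and target_line below 0.005 m and velocity of joint disc between -0.03 and 0.03 rad/s and horizontal distance between fragment and disc_centre below 0.02 m and z of fragment in the frame of disc_centre between 0.001 and 0.008 m and angle between fragment's own z axis and vertical below 0.1 rad); the robot touches nothing.
It fails at once if the fragment is touched by the hand or arm (contact force between any of the fingers, the arm and fragment above 0.5 N).
It fails at once if the fragment is lifted, tipped or slides off its pad (z of fragment in the frame of disc_centre above 0.012 m or angle between fragment's own z axis and vertical above 0.2 rad or horizontal distance between fragment and disc_centre above 0.025 m).
It fails at once if the disc is spun faster than 2 rad/s (velocity of joint disc above 2 rad/s or velocity of joint disc below -2 rad/s).
It fails at once if the mug, glove box, jar or brush is shifted by more than 15 mm (distance of any of mug, glovebox, jar, brush from where it was at the start of the episode above 0.015 m).
It also fails if it takes over 48 s, if anything falls off the work surface, if the arm or the gripper's body presses on something with over 40 N, if the wrist force passes 120 N, or if a joint passes its speed limit or range.

## Working session

There is one attempt and no reset: what is moved stays moved. The work goes in short steps, Python scripts to look and compute and a tool call to move; the robot and the scene stay as the last step left them, time stands still between calls to the robot, and variables do not carry over. Pictures are saved under pics/ and viewed, about 8 in all and at most 12, crops included, and the job is handed in when it is done.

Besides the shell and the picture viewer there is one more tool, called after "Call:" by a JSON object that holds its "fn" and its "kwargs". servo_tool: Moves the arm, as the interface text tells. Its arguments: {"type":"object","properties":{"moves":{"type":"array","items":{"type":"array","items":{"type":"array","items":{"type":"number"}}}},"jaw":{"type":"number"},"force":{"type":"number"}},"required":["moves"]}

```bash
mkdir -p pics; ls
python3 - <<'E'
from bench import bot
import cv2, numpy as np
s=bot.read_state(); print(s)
for n in("scene","top"):
    c=bot.read_camera(n); cv2.imwrite(f"pics/{n}1.png",c["color"]); np.savez(f"{n}1.npz",**c); print(n,c["K"].round(1).tolist(),c["dist"],c["extrinsics"].round(3).tolist())
E
```

```text
pics
{'t': 0.0, 'joints': array([ 6.20635460e+01,  6.67565763e+00,  8.26374047e+01,  1.83514916e-03,
        9.07570958e+01, -2.16712467e+00]), 'qvel': array([ 0.15602474, -0.06052124, -0.07653675,  0.01832359,  0.04191523,
       -0.01626398]), 'tau': array([ 3.28005481e-03, -7.31980705e+01, -6.32504940e+01,  1.32081796e-04,
        6.32346535e-03,  1.85279163e-05]), 'position': array([0.2933751 , 0.60768746, 0.23052616]), 'ee_rot': array([ -93.66538001,   89.92981787, -119.43468621]), 'wrist_force': array([ 1.38728202,  0.99642642, -0.27543148]), 'wrist_torque': array([-0.06475441,  0.02429315,  0.00189672]), 'opening': 0.08524640275394992}
scene [[484.8, 0.0, 283.7], [0.0, 484.8, 215.1], [0.0, 0.0, 1.0]] [-0.09461746  0.          0.          0.          0.        ] [[-0.292, 0.597, -0.747, 1.449], [0.956, 0.174, -0.235, 0.285], [-0.01, -0.783, -0.622, 0.798], [0.0, 0.0, 0.0, 1.0]]
top [[467.5, 0.0, 269.4], [0.0, 467.5, 213.2], [0.0, 0.0, 1.0]] [0.00091662 0.         0.         0.         0.        ] [[0.015, -0.987, 0.162, 0.307], [-1.0, -0.014, 0.009, -0.022], [-0.007, -0.162, -0.987, 1.414], [0.0, 0.0, 0.0, 1.0]]
```

View pics/scene1.png

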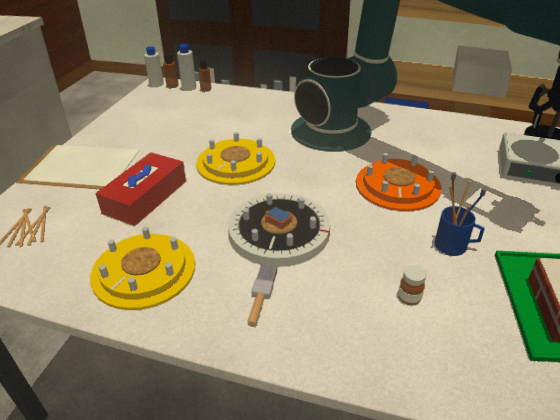

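View pics/top1.png

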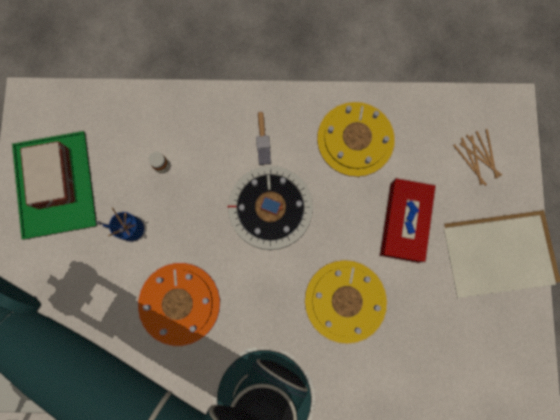

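The pictures show the black disc with its white ring at top px (270,207) and scene px (279,226). The look-alikes are yellow at top px (357,138) and (346,301), and orange at (179,303). I choose the black one. Its index line points up in the top image at (268,181), and the red line is on the left at (232,206). Next I measure it and check with a close crop.

```bash
cat > h.py <<'E'
import cv2, numpy as np
def ray(c,uv,z):
    uv=np.asarray(uv,float).reshape(-1,1,2)
    n=cv2.undistortPoints(uv,c["K"],c["dist"])[:,0]
    E=c["extrinsics"]; d=np.c_[n,np.ones(len(n))]@E[:3,:3].T; o=E[:3,3]
    return o+d*((z-o[2])/d[:,2])[:,None]
def proj(c,P):
    E=np.linalg.inv(c["extrinsics"]); r=cv2.Rodrigues(E[:3,:3])[0]
    return cv2.projectPoints(np.asarray(P,float).reshape(-1,1,3),r,E[:3,3],c["K"],c["dist"])[0][:,0]
def allpix(c,z):
    v,u=np.mgrid[0:420,0:560]; return ray(c,np.c_[u.ravel(),v.ravel()],z).reshape(420,560,3)
def ang(v): return np.degrees(np.arctan2(v[...,1],v[...,0]))
def cmean(a,w=None): return np.degrees(np.angle(np.average(np.exp(1j*np.radians(a)),weights=w)))
def measure(c,guess):
    """centre from the black disc outline, angles of red and white lines"""
    P=allpix(c,.03); im=c["color"].astype(int); hsv=cv2.cvtColor(c["color"],cv2.COLOR_BGR2HSV)
    ctr=np.array(guess,float)
    # red
    R=np.hypot(P[...,0]-ctr[0],P[...,1]-ctr[1])
    red=((hsv[...,0]<8)|(hsv[...,0]>172))&(hsv[...,1]>130)&(R>.095)&(R<.14)
    # dark disc outline fitted with circle
    dark=((im.max(2)<70)&(R<.108)).astype(np.uint8)
    dark=cv2.morphologyEx(dark,cv2.MORPH_CLOSE,np.ones((9,9),np.uint8))
    k=cv2.findContours(dark,cv2.RETR_EXTERNAL,cv2.CHAIN_APPROX_NONE)[0]; k=max(k,key=cv2.contourArea)
    h=cv2.convexHull(k); 
    return P,hsv,red,k,h
E
python3 - <<'E'
from h import *
for n,px in(("top",(270,207)),("scene",(279,222))):
    c=dict(np.load(f"{n}1.npz")); g=ray(c,[px],.03)[0][:2]
    P,hsv,red,k,h=measure(c,g)
    Q=ray(c,h[:,0].astype(float),.03)[:,:2].astype(np.float32)
    (x,y),r=cv2.minEnclosingCircle(Q); e=cv2.fitEllipse(Q)
    ctr=np.array(e[0]); print(n,"guess",g,"minc",x,y,r,"ell",e)
    pr=P[red][:,:2]-ctr; print(" red",red.sum(),np.median(ang(pr)),cmean(ang(pr)))
    D=P[...,:2]-ctr; R=np.hypot(D[...,0],D[...,1])
    w=(R>.055)&(R<.097)&(hsv[...,2]>110); A=ang(D)
    hist=np.histogram(A[w],np.arange(-180,181,10))[0]; print(dict(zip(range(-180,180,10),hist)))
    for nm,q in(("jar",{"top":(157,160),"scene":(413,272)}[n]),):print(nm,ray(c,[q],.075)[0])
c=dict(np.load("top1.npz"))
print("glove corners top",ray(c,[(393,180),(435,185),(424,262),(381,254)],.07).round(3).tolist(),"brush",ray(c,[(264,165),(261,112)],.015).round(3).tolist(), "mug", ray(c,[(128,228)],.09).round(3), "yellow", ray(c,[(357,138),(346,301),(179,303)],.03).round(3).tolist())
ims=[]
for n,(u,v) in(("top",(270,207)),("scene",(279,226))):
    im=cv2.imread(f"pics/{n}1.png")[v-55:v+55,u-60:u+60]; ims.append(cv2.resize(im,None,fx=3.3,fy=3.3,interpolation=cv2.INTER_CUBIC))
cv2.imwrite("pics/crop1.png",np.hstack(ims))
E
```

```text
top guess [ 0.55283378 -0.01087261] minc 0.5536271333694458 -0.01088458951562643 0.10010571032762527 ell ((0.5540511012077332, -0.010909907519817352), (0.19818097352981567, 0.1988734006881714), 141.18919372558594)
 red 0 nan nan
{-180: np.int64(0), -170: np.int64(0), -160: np.int64(0), -150: np.int64(11), -140: np.int64(1), -130: np.int64(0), -120: np.int64(0), -110: np.int64(0), -100: np.int64(0), -90: np.int64(9), -80: np.int64(1), -70: np.int64(0), -60: np.int64(0), -50: np.int64(0), -40: np.int64(0), -30: np.int64(11), -20: np.int64(0), -10: np.int64(0), 0: np.int64(17), 10: np.int64(0), 20: np.int64(0), 30: np.int64(9), 40: np.int64(0), 50: np.int64(0), 60: np.int64(0), 70: np.int64(0), 80: np.int64(5), 90: np.int64(6), 100: np.int64(0), 110: np.int64(0), 120: np.int64(0), 130: np.int64(0), 140: np.int64(0), 150: np.int64(11), 160: np.int64(0), 170: np.int64(0)}
jar [0.68171908 0.32564192 0.075     ]
scene guess [ 0.55610292 -0.00780107] minc 0.5606147050857544 -0.00622254004701972 0.09995630383491516 ell ((0.5602843761444092, -0.0067705148831009865), (0.1967455893754959, 0.1977
[... 199 characters left out ...]
0: np.int64(0), -110: np.int64(7), -100: np.int64(11), -90: np.int64(5), -80: np.int64(0), -70: np.int64(0), -60: np.int64(7), -50: np.int64(18), -40: np.int64(11), -30: np.int64(5), -20: np.int64(0), -10: np.int64(0), 0: np.int64(31), 10: np.int64(0), 20: np.int64(0), 30: np.int64(14), 40: np.int64(12), 50: np.int64(1), 60: np.int64(0), 70: np.int64(0), 80: np.int64(0), 90: np.int64(5), 100: np.int64(10), 110: np.int64(17), 120: np.int64(10), 130: np.int64(0), 140: np.int64(0), 150: np.int64(7), 160: np.int64(2), 170: np.int64(0)}
jar [0.68813826 0.3286159  0.075     ]
glove corners top [[0.631, -0.372, 0.07], [0.618, -0.495, 0.07], [0.392, -0.454, 0.07], [0.413, -0.332, 0.07]] brush [[0.687, 0.01, 0.015], [0.858, 0.022, 0.015]] mug [[0.476 0.394 0.09 ]] yellow [[0.772, -0.275, 0.03], [0.278, -0.236, 0.03], [0.265, 0.25, 0.03]]
  return _methods._mean(a, axis=axis, dtype=dtype,
  ret = ret.dtype.type(ret / rcount)
  avg = a.mean(axis, **keepdims_kw)
```

View pics/crop1.png

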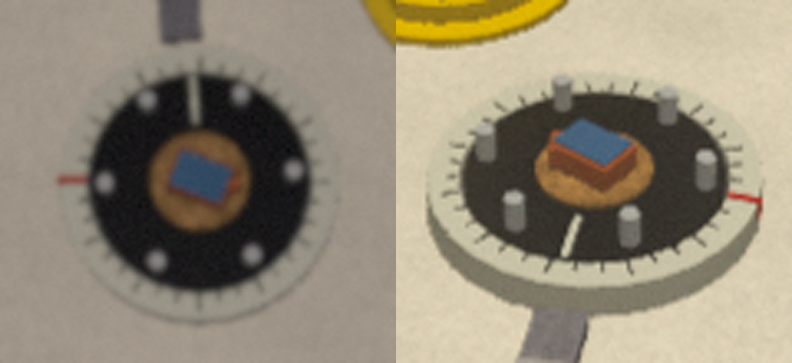

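The crop confirms the choice: a black disc with cork pad and fragment, index line near +2° in world angle and red line near +90°. So the disc must turn about 88° CCW. I'll straddle the stud near 212° on the robot side with the fingers part open and push it round.

```bash
cat >> h.py <<'E'
from scipy.spatial.transform import Rotation as Ro
def tool(s): return Ro.from_euler("xyz",s["ee_rot"],degrees=True)
def to(s,pos,ydir_deg):
    """shift (mm) & rotvec (deg) in tool axes to reach pos, tool down, tool y at world angle"""
    R=tool(s); a=np.radians(ydir_deg); y=np.array([np.cos(a),np.sin(a),0]); x=np.array([0,0,-1.])
    T=Ro.from_matrix(np.c_[x,y,np.cross(x,y)])
    return (R.inv().apply(np.array(pos)-s["position"])*1000).round(1),(R.inv()*T).as_rotvec(degrees=True).round(2)
E
python3 - <<'E'
from h import *
from bench import bot
s=bot.read_state(); M=tool(s).as_matrix(); print(M.round(3).tolist(), "y angle",ang(M[:2,1]))
C=np.array([.557,-.009])
for st in(210,272):
  for sg in(90,-90):
    a=np.radians(st); print(st,sg,to(s,[*(C+.085*np.array([np.cos(a),np.sin(a)])),.23],st+sg))
# refine index angle
for n in("top","scene"):
    c=dict(np.load(f"{n}1.npz")); P=allpix(c,.03)
    ctr={"top":(.554,-.0109),"scene":(.5603,-.0066)}[n]; D=P[...,:2]-ctr; R=np.hypot(*np.moveaxis(D,2,0)); A=ang(D)
    hsv=cv2.cvtColor(c["color"],cv2.COLOR_BGR2HSV)
    w=(R>.055)&(R<.097)&(hsv[...,2]>90)&(abs(A-2)<14); r=(R>.105)&(R<.127)&(abs(A-90)<15)
    sat=c["color"][...,2].astype(float)-c["color"][...,1]; r&=sat>40
    print(n,"index",w.sum(),cmean(A[w]),"red",r.sum(),cmean(A[r],sat[r]) if r.sum() else None)
E
```

```text
[[-0.0, 0.435, 0.901], [-0.001, 0.901, -0.435], [-1.0, -0.001, -0.0]] y angle 64.2288114513722
210 90 (array([   1.1, -511. ,  457.7]), array([1.2423e+02, 6.0000e-02, 4.0000e-02]))
210 -90 (array([   1.1, -511. ,  457.7]), array([-5.577e+01, -3.000e-02,  5.000e-02]))
272 90 (array([   1.1, -516. ,  545.1]), array([6.223e+01, 3.000e-02, 5.000e-02]))
272 -90 (array([   1.1, -516. ,  545.1]), array([-1.1777e+02, -6.0000e-02,  3.0000e-02]))
top index 32 4.86316068410217 red 12 89.4372970966033
scene index 40 3.5629920295346573 red 18 92.07632211150685
```

Call:
{"fn": "servo_tool", "kwargs": {"moves": [[[-15, -10, 10, 3, 0, 0], [-30, -35, 32, 9, 0, 0], [-45, -68, 60, 16, 0, 0], [-50, -102, 91, 23, 0, 0], [-50, -136, 122, 30, 0, 0], [-50, -170, 152, 37, 0, 0], [-50, -204, 183, 44, 0, 0], [-50, -235, 211, 51, 0, 0], [-50, -262, 235, 57, 0, 0], [-50, -280, 250, 62, 0, 0]]], "jaw": 32}}

```text
t: 0.93
position: [0.3968, 0.2449, 0.2811]
ee_rot: [28.2, 90.0, -59.9]
wrist_force: [1.6, 0.1, 0.2]
opening: 0.0318
```

Run:
```python
from h import *
from bench import bot
s=bot.read_state(); a=np.radians(213); C=np.array([.557,-.009]); print(s["t"],s["position"],s["joints"].round(1),s["opening"])
print(to(s,[*(C+.085*np.array([np.cos(a),np.sin(a)])),.2],303))
```

```text
0.9333 [0.39683658 0.24493288 0.28113225] [ 28.6 -20.4 102.7  -0.   97.7  26.6] 0.03182732893813081
(array([ 81.2,  78.8, 303. ]), array([ 5.891e+01,  0.000e+00, -1.000e-02]))
```

Call:
{"fn": "servo_tool", "kwargs": {"moves": [[[3, 5, 20, 4, 0, 0], [10, 14, 55, 11, 0, 0], [19, 23, 90, 18, 0, 0], [29, 33, 126, 25, 0, 0], [39, 43, 164, 32, 0, 0], [50, 53, 202, 39, 0, 0], [61, 63, 240, 46, 0, 0], [71, 71, 272, 53, 0, 0], [79, 77, 294, 58, 0, 0], [81, 79, 303, 59, 0, 0]]]}}

```text
t: 1.77
position: [0.4875, -0.0553, 0.1985]
ee_rot: [-31.6, 89.9, -178.8]
wrist_force: [0.3, 0.6, 0.1]
opening: 0.032
```

Run:
```python
from h import *
from bench import bot
ims=[]
for n in("wrist","scene"):
    c=bot.read_camera(n); np.savez(f"{n}2.npz",**c); cv2.imwrite(f"pics/{n}2.png",c["color"]); print(c["extrinsics"].round(3).tolist())
    ims.append(c["color"])
s=bot.read_state(); print(s["t"],s["position"],s["ee_rot"],s["opening"])
cv2.imwrite("pics/two2.png",np.hstack([cv2.resize(i,(400,300),interpolation=cv2.INTER_AREA) for i in ims]))
```

```text
[[0.542, -0.8, -0.258, 0.553], [-0.84, -0.516, -0.165, -0.013], [-0.001, 0.307, -0.952, 0.341], [0.0, 0.0, 0.0, 1.0]]
[[-0.292, 0.597, -0.747, 1.449], [0.956, 0.174, -0.235, 0.285], [-0.01, -0.783, -0.622, 0.798], [0.0, 0.0, 0.0, 1.0]]
1.8667 [ 0.48745714 -0.05361924  0.19961206] [-42.63510156  89.91305816 170.54908195] 0.03198132051426132
```

View pics/two2.png

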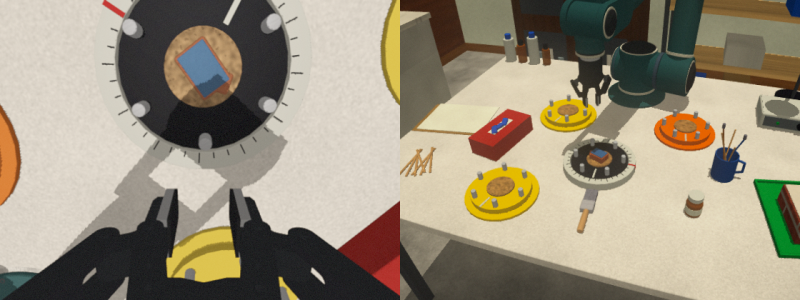

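The wrist view (left half) shows the whole disc: red line at about (113,8), index line at (233,10), and the stud to straddle at (205,143), straight ahead of the fingers. I measure from it.

```bash
cat >> h.py <<'E'
from scipy.optimize import least_squares
def meas(c,g=(.557,-.009)):
    P=allpix(c,.03); B,G,Rr=[c["color"][...,i].astype(float) for i in range(3)]; V=c["color"].max(2).astype(float)
    E=c["extrinsics"]; g=np.array(g)
    pts=[]; th=np.radians(np.arange(0,360,2)); rr=np.arange(.08,.118,.0005)
    for t in th:   # strongest dark->bright step along each radius
        W=np.c_[g[0]+rr*np.cos(t),g[1]+rr*np.sin(t),np.full(len(rr),.03)]; uv=proj(c,W)
        if (uv<3).any() or (uv[:,0]>556).any() or (uv[:,1]>416).any(): continue
        v=cv2.remap(V.astype(np.float32),uv[:,0].astype(np.float32)[None],uv[:,1].astype(np.float32)[None],1)[0]
        d=v[6:]-v[:-6]; i=d.argmax()
        if d[i]>30 and v[:i+1].max()<120: pts.append(W[i+3,:2])
    pts=np.array(pts)
    f=least_squares(lambda p:np.hypot(*(pts-p[:2]).T)-p[2],[*g,.1],loss="soft_l1",f_scale=.001); ctr=f.x[:2]
    D=P[...,:2]-ctr; R=np.hypot(D[...,0],D[...,1]); A=ang(D)
    r=(Rr-G>45)&(Rr-B>45)&(R>.104)&(R<.127)&(np.abs(A-90)<15)
    w=(R>.05)&(R<.098)&(V>110)&(abs(c["color"].max(2).astype(int)-c["color"].min(2))<70)
    n,L,S,_=cv2.connectedComponentsWithStats(w.astype(np.uint8))
    blobs=[(int(S[i,4]),round(float(cmean(A[L==i])),2),round(float(R[L==i].min()),3),round(float(R[L==i].max()),3)) for i in range(1,n) if S[i,4]>15]
    return ctr,f.x[2],len(pts),(cmean(A[r]),int(r.sum())) if r.any() else None,blobs
E
python3 - <<'E'
from h import *
for n in("wrist2","scene2","top1"):
    c=dict(np.load(n+".npz")); print(n,*meas(c))
E
```

```text
wrist2 [ 0.55509983 -0.01093493] 0.09858122387830515 95 (np.float64(90.09889790677131), 241) [(348, 5.09, 0.054, 0.082), (476, -24.74, 0.078, 0.098), (431, 94.48, 0.079, 0.098), (383, -84.91, 0.078, 0.098), (355, 154.1, 0.079, 0.098), (312, -145.46, 0.078, 0.098)]
scene2 [ 0.55980236 -0.0070436 ] 0.1008754651156115 143 (np.float64(91.67320104019679), 17) [(33, -95.33, 0.082, 0.097), (54, 110.97, 0.08, 0.093), (57, -38.66, 0.06, 0.086), (52, 41.17, 0.05, 0.084), (36, 3.86, 0.051, 0.095)]
top1 [ 0.55417258 -0.01063552] 0.10045410211063027 145 (np.float64(89.92675632084827), 8) [(18, 4.28, 0.06, 0.098)]
```

Run:
```python
from h import *
from bench import bot
s=bot.read_state(); a=np.radians(215); C=np.array([.555,-.011]); print(s["t"],s["position"],s["opening"])
print(to(s,[*(C+.085*np.array([np.cos(a),np.sin(a)])),.038],305))
```

```text
1.8667 [ 0.48745714 -0.05361924  0.19961206] 0.03198132051426132
(array([161.6,   4.2,   4.9]), array([-1.82,  0.06,  0.06]))
```

Call:
{"fn": "servo_tool", "kwargs": {"moves": [[[8, 1, 1, -1, 0, 0], [22, 2, 2, -2, 0, 0], [40, 3, 4, -2, 0, 0], [60, 4, 5, -2, 0, 0], [80, 4, 5, -2, 0, 0], [98, 4, 5, -2, 0, 0], [111, 4, 5, -2, 0, 0], [118, 4, 5, -2, 0, 0], [120, 4, 5, -2, 0, 0], [120, 4, 5, -2, 0, 0]]]}}

```text
t: 2.7
position: [0.4856, -0.0584, 0.0803]
ee_rot: [-63.8, 90.0, 151.5]
wrist_force: [-0.2, -0.1, 0.1]
opening: 0.0322
```

Run:
```python
from h import *
from bench import bot
c=bot.read_camera("wrist"); cv2.imwrite("pics/w3.png",c["color"])
s=bot.read_state(); a=np.radians(215); C=np.array([.555,-.011]); print(s["t"],s["position"],s["opening"],s["qvel"].round(2))
print(to(s,[*(C+.085*np.array([np.cos(a),np.sin(a)])),.038],305))
```

```text
2.75 [ 0.48590028 -0.05858902  0.08091964] 0.032111018969118756 [-0.15 -0.36 -0.59  0.12  0.19  0.15]
(array([42.9,  0.6,  1.1]), array([ 0.28, -0.03, -0.03]))
```

View pics/w3.png

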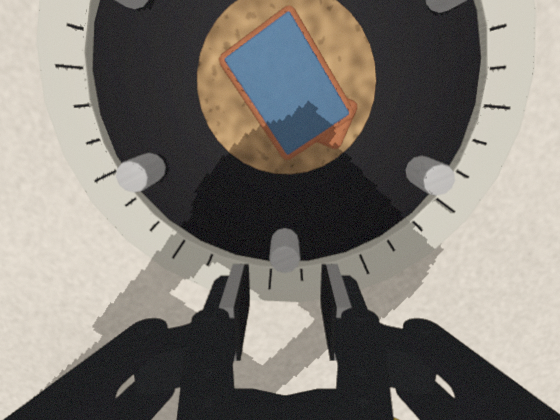

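The wrist view shows the stud at px (285,250), midway between the fingertips at x≈240 and 330. I lower onto it.

Call:
{"fn": "servo_tool", "kwargs": {"moves": [[[4, 0, 0, 0, 0, 0], [10, 0, 0, 0, 0, 0], [17, 0, 0, 0, 0, 0], [24, 0, 1, 0, 0, 0], [31, 0, 1, 0, 0, 0], [37, 0, 1, 0, 0, 0], [41, 0, 1, 0, 0, 0], [43, 0, 1, 0, 0, 0], [43, 0, 1, 0, 0, 0], [43, 0, 1, 0, 0, 0]]]}}

```text
t: 3.58
position: [0.4849, -0.0594, 0.0374]
ee_rot: [131.9, 90.0, -12.8]
wrist_force: [-0.3, -0.6, 0.2]
opening: 0.032
```

Run:
```python
from h import *
from bench import bot
s=bot.read_state(); C=np.array([.555,-.011]); print(s["t"],s["position"],s["opening"],s["wrist_force"].round(1))
# arc rows, starting from here, in tool axes now: tip path stays on radius 85mm about C, tool turning along
def rows(angs):
    for k in angs:
        a=np.radians(k); d,r=to(s,[*(C+.085*np.array([np.cos(a),np.sin(a)])),.038],k+90); print(k,d,r)
rows([215,216,218,220,222.5,225,227.5,230,232.5,235,237])
```

```text
3.5833 [ 0.48488923 -0.05936276  0.037423  ] 0.031966155621078095 [-0.3 -0.6  0.2]
215 [-0.6  0.6 -0.2] [ 0.23 -0.   -0.  ]
216 [-0.6  2.1 -0.2] [-0.77 -0.   -0.  ]
218 [-0.6  5.  -0.3] [-2.77 -0.   -0.  ]
220 [-0.6  8.  -0.5] [-4.77 -0.   -0.  ]
222.5 [-0.6 11.7 -0.9] [-7.27 -0.   -0.  ]
225 [-0.6 15.4 -1.4] [-9.77 -0.   -0.  ]
227.5 [-0.6 19.  -2.1] [-12.27  -0.    -0.  ]
230 [-0.6 22.6 -3. ] [-14.77  -0.    -0.  ]
232.5 [-0.6 26.2 -4. ] [-17.27  -0.    -0.  ]
235 [-0.6 29.7 -5.2] [-19.77  -0.    -0.  ]
237 [-0.6 32.5 -6.2] [-21.77  -0.    -0.  ]
```

Call:
{"fn": "servo_tool", "kwargs": {"moves": [[[0, 1.5, 0, -1, 0, 0], [0, 4.5, 0, -3, 0, 0], [0, 8, -0.5, -5.5, 0, 0], [0, 12.5, -1, -8.5, 0, 0], [0, 17, -1.5, -11.5, 0, 0], [0, 21.5, -2.5, -14.5, 0, 0], [0, 25.5, -4, -17.5, 0, 0], [0, 30, -5.5, -20.5, 0, 0], [0, 34, -7, -23.5, 0, 0], [0, 37.5, -8.5, -26, 0, 0]]]}}

```text
t: 4.42
position: [0.5136, -0.0852, 0.0376]
ee_rot: [-161.5, 90.0, 79.9]
wrist_force: [-1.9, 1.9, 1.1]
opening: 0.0318
```

Run:
```python
from h import *
from bench import bot
c=bot.read_camera("wrist"); cv2.imwrite("pics/w4.png",c["color"]); np.savez("w4.npz",**c); print(*meas(c,(.555,-.011)))
s=bot.read_state(); d=s["position"][:2]-[.555,-.011]; print(s["t"],s["position"],np.hypot(*d),ang(d)%360,ang(tool(s).as_matrix()[:2,1])%360-90,s["wrist_force"].round(1))
```

```text
[ 0.55558315 -0.00944973] 0.0996576296230183 63 None [(28, -9.33, 0.081, 0.087), (1482, 175.63, 0.079, 0.098), (1352, -64.43, 0.079, 0.098), (1084, -124.36, 0.079, 0.098), (136, -133.82, 0.085, 0.098), (156, -103.72, 0.085, 0.098)]
4.4667 [ 0.51410856 -0.08547904  0.03768813] 0.08496609639673552 241.23176895365316 241.59339867759667 [ 0.4  0.1 -0.6]
```

View pics/w4.png

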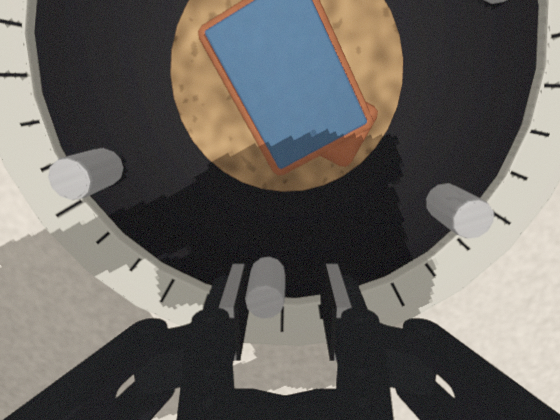

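The wrist view shows the left finger in contact with the stud at (265,285). The finger is at 241.4° and the stud at 235.7°, so the finger leads by about 5.6°. Continuing.

Call:
{"fn": "servo_tool", "kwargs": {"moves": [[[0, 3, 0, -2, 0, 0], [0, 7, -0.5, -5, 0, 0], [0, 12, -1, -8, 0, 0], [0, 16, -1.5, -11, 0, 0], [0, 20.5, -2.5, -14, 0, 0], [0, 25, -4, -17, 0, 0], [0, 29, -5, -20, 0, 0], [0, 33, -7, -23, 0, 0], [0, 37, -8.5, -26, 0, 0], [0, 41, -10.5, -29, 0, 0]]]}}

```text
t: 5.3
position: [0.5544, -0.0957, 0.0375]
ee_rot: [-96.4, 90.0, 173.9]
wrist_force: [-3.2, 0.8, 1.5]
opening: 0.0319
```

Call:
{"fn": "servo_tool", "kwargs": {"moves": [[[0, 4.5, 0, -3, 0, 0], [0, 9, -0.5, -6, 0, 0], [0, 13.5, -1, -9, 0, 0], [0, 17.5, -2, -12, 0, 0], [0, 22, -3, -15, 0, 0], [0, 26.5, -4, -18, 0, 0], [0, 30.5, -5.5, -21, 0, 0], [0, 33.5, -7, -23, 0, 0], [0, 36, -8, -25, 0, 0], [0, 37.5, -8.5, -26, 0, 0]]]}}

```text
t: 6.13
position: [0.592, -0.087, 0.0375]
ee_rot: [-44.4, 90.0, -108.1]
wrist_force: [-1.6, -0.3, 0.7]
opening: 0.0321
```

Run:
```python
from h import *
from bench import bot
c=bot.read_camera("scene"); np.savez("s5.npz",**c); print(*meas(c,(.559,-.007)))
w=bot.read_camera("wrist"); np.savez("w5.npz",**w);print(*meas(w,(.555,-.011)))
cv2.imwrite("pics/s5.png",np.hstack([cv2.resize(c["color"][165:275,215:345],None,fx=3.3,fy=3.3,interpolation=cv2.INTER_CUBIC),cv2.resize(w["color"],(360,363))]))
s=bot.read_state(); d=s["position"][:2]-[.555,-.011]; print(s["t"],s["position"],np.hypot(*d),ang(d)%360,ang(tool(s).as_matrix()[:2,1])%360-90,s["wrist_force"].round(1),s["joints"].round(0))
```

```text
[ 0.55990394 -0.0074079 ] 0.10090889260495149 123 (np.float64(91.71865185694726), 17) [(22, -171.87, 0.05, 0.062), (52, 122.69, 0.081, 0.098), (110, 70.41, 0.052, 0.097), (62, -20.56, 0.051, 0.085)]
[ 0.55524739 -0.00997216] 0.0990973876435316 64 None [(122, 45.98, 0.079, 0.09), (1456, -130.29, 0.078, 0.098), (1328, -9.56, 0.079, 0.098), (1109, -69.95, 0.079, 0.098), (19, -79.31, 0.085, 0.089), (61, -49.28, 0.084, 0.09), (28, -80.33, 0.087, 0.092), (24, -78.94, 0.092, 0.097), (31, -48.36, 0.093, 0.098)]
6.2333 [ 0.59200283 -0.08694621  0.03743147] 0.08448098323732048 295.9764607833454 -63.78086346215912 [ 0.2 -0.1  0.5] [-11.   4. 104.  -0.  72. -37.]
```

View pics/s5.png

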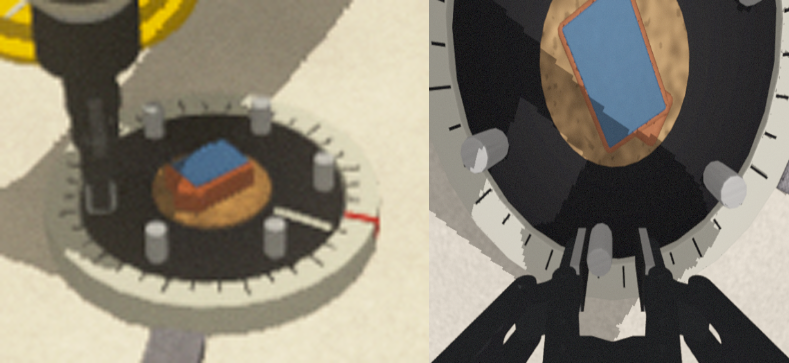

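The scene crop shows the index line about 10° short of the red one; the wrist measure gives stud 290.05°, so index 80° against red 90.1°. I push the last 10° slowly.

Call:
{"fn": "servo_tool", "kwargs": {"moves": [[[0, 2, 0, -1.5, 0, 0], [0, 4.5, 0, -3, 0, 0], [0, 7, -0.5, -5, 0, 0], [0, 9.5, -0.5, -6.5, 0, 0], [0, 12, -1, -8, 0, 0], [0, 13.5, -1, -9, 0, 0], [0, 14.5, -1, -9.5, 0, 0], [0, 15, -1.5, -10, 0, 0], [0, 15, -1.5, -10, 0, 0], [0, 15, -1.5, -10, 0, 0]]]}}

```text
t: 7.07
position: [0.6046, -0.0788, 0.0372]
ee_rot: [122.2, 90.0, 68.4]
wrist_force: [1.0, -0.9, -0.5]
opening: 0.0318
```

```bash
cat >> h.py <<'E'
def lines(c,ctr):
    P=allpix(c,.03); D=P[...,:2]-ctr; R=np.hypot(D[...,0],D[...,1]); A=ang(D); im=c["color"].astype(float); V=im.max(2)
    near=np.abs(A-90)<9
    w=near&(R>.054)&(R<.098)&(V>100)&(V-im.min(2)<70); r=near&(R>.104)&(R<.126)&(im[...,2]-im[...,1]>45)
    f=lambda m:(round(float(cmean(A[m])),2),int(m.sum())) if m.any() else None
    return f(w),f(r)
E
python3 - <<'E'
from h import *
from bench import bot
c=bot.read_camera("scene"); print("scene",lines(c,(.5600,-.0072)))
w=bot.read_camera("wrist"); print(*meas(w,(.555,-.011)))
cv2.imwrite("pics/s6.png",cv2.resize(c["color"][165:275,215:345],None,fx=4.5,fy=4.5,interpolation=cv2.INTER_CUBIC))
s=bot.read_state(); d=s["position"][:2]-[.555,-.011]; print(s["t"],np.hypot(*d),ang(d)%360,s["wrist_force"].round(1))
E
```

```text
scene ((90.84, 64), (91.89, 18))
[ 0.5546246  -0.00916634] 0.09975106282979553 64 None [(150, 55.52, 0.079, 0.091), (1437, -119.5, 0.079, 0.098), (1281, -0.01, 0.079, 0.098), (1051, -59.72, 0.08, 0.098), (23, -69.34, 0.085, 0.089), (16, -40.17, 0.089, 0.095), (39, -38.57, 0.089, 0.097), (35, -70.12, 0.091, 0.098)]
7.1667 0.08405240913658528 306.1813749947498 [ 0.2  0.9 -0.2]
```

View pics/s6.png

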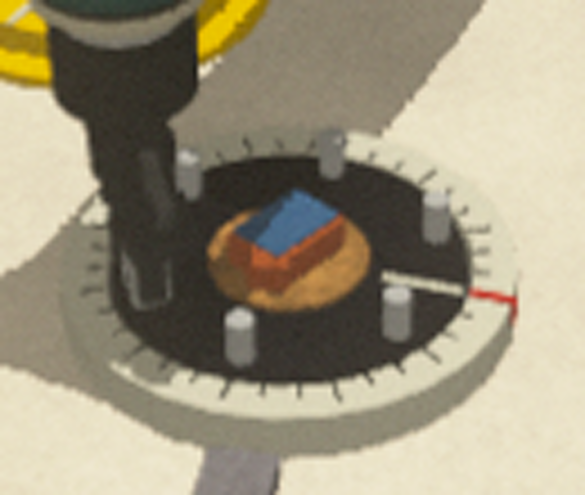

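The index and red lines look in line, with scene angles of 90.8° against 91.9°. I back the finger off the stud to mid-gap, lift clear and check.

Call:
{"fn": "servo_tool", "kwargs": {"moves": [[[0, -2, 0, 1.5, 0, 0], [0, -5, 0, 3.5, 0, 0], [0, -8, -0.5, 5.5, 0, 0], [0, -8, -0.5, 5.5, 0, 0], [-5, -8, -0.5, 5.5, 0, 0], [-20, -8, -0.5, 5.5, 0, 0], [-45, -8, -0.5, 5.5, 0, 0], [-80, -8, -0.5, 5.5, 0, 0], [-115, -8, -0.5, 5.5, 0, 0], [-140, -8, -0.5, 5.5, 0, 0]]]}}

```text
t: 8.0
position: [0.5983, -0.0833, 0.1811]
ee_rot: [51.0, 89.8, -8.2]
wrist_force: [0.7, -0.2, 0.8]
opening: 0.032
```

Call:
{"fn": "servo_tool", "kwargs": {"moves": [[[-10, 0, 3, 0, 0, 0], [-25, 0, 10, 0, 0, 0], [-40, 0, 20, 0, 0, 0], [-50, 0, 30, 0, 0, 0], [-58, 0, 38, 0, 0, 0], [-60, 0, 40, 0, 0, 0], [-60, 0, 40, 0, 0, 0], [-60, 0, 40, 0, 0, 0], [-60, 0, 40, 0, 0, 0], [-60, 0, 40, 0, 0, 0]]]}}

```text
t: 8.83
position: [0.618, -0.1173, 0.2366]
ee_rot: [-137.0, 89.9, 163.8]
wrist_force: [0.6, 1.0, -0.2]
opening: 0.0322
```

Run:
```python
from h import *
from bench import bot
c=bot.read_camera("scene"); print("scene",lines(c,(.5600,-.0072)))
w=bot.read_camera("wrist"); m=meas(w,(.555,-.011)); print(*m); print("wrist",lines(w,m[0]))
cv2.imwrite("pics/s7.png",np.hstack([cv2.resize(c["color"],(400,300),interpolation=cv2.INTER_AREA),cv2.resize(w["color"],(400,300),interpolation=cv2.INTER_AREA)]))
s=bot.read_state(); print(s["t"],s["position"],s["wrist_force"].round(1))
```

```text
scene ((90.9, 63), (91.77, 17))
[ 0.55526843 -0.01043833] 0.09905912748962958 74 None [(26, 57.39, 0.079, 0.088), (308, -121.51, 0.078, 0.098), (317, 2.23, 0.078, 0.098), (242, -59.77, 0.078, 0.096)]
wrist (None, None)
8.9333 [ 0.61813364 -0.11740144  0.23691934] [-0.2 -0.2  0.2]
```

View pics/s7.png

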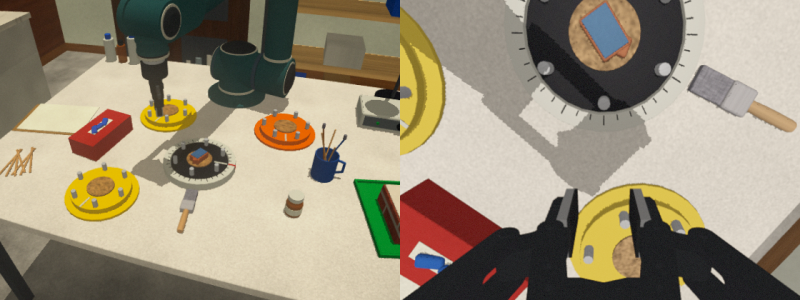

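The last picture shows the hand well clear, the fragment on its pad and everything else in place. The scene angles agree within about 0.9°, roughly 1.6 mm against the 5 mm limit. Handing in.

```bash
python3 -c "
from bench import bot
print(bot.finish_job())"
```

```text
the job is handed in; nothing more can be done
None
```

I turned the black disc about 85° counter-clockwise by straddling one stud with the part-open fingers and pushing it round slowly. I then backed off to mid-gap, lifted the hand clear and handed the job in at about 9 s.

**Alignment:** the last scene-camera check, with the hand clear, gave the index line at 90.9° and the red line at 91.8°. That is about 1.6 mm apart at the rim, against the 5 mm limit. From the stud positions, the wrist camera put the index line between 90.2° and 90.5° against its earlier red reading of 90.1°.

**Everything else:** the fragment was still on its pad, and the mug, glove box, jar and brush looked undisturbed. I judged these by eye and did not measure them. Wrist-force readings were about 4 N or less at the end of each push.

**Checks that failed or disagreed:** the two cameras place the disc centre about 5 mm apart, so I only compared angles within one camera. The final direct reading of both lines from the wrist camera returned nothing, because they were out of its view.

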